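# Eject the weld test block and trap it on the chute

### The arm

A 6-joint arm with a two-finger parallel gripper is mounted at the origin on the work surface. World frame = base frame: x ahead of the robot, y to its left, z up, the work surface at z = 0. Lengths are in m, angles in degrees, forces in N, time in s.
With the tool pointing down it reaches from about 0.4 to 0.825 m from the base axis. Payload 7 kg.
Tool frame: the origin (TCP) lies between the finger pads; the fingertips stand 11 mm ahead of it and the grasp point (between the pads) lies 8 mm behind it; z points along the fingers, y is the direction in which the jaws open and shut (so a half turn about z gives the same grasp; the last joint's range is limited). The gripper opens to 88 mm and grips with 3 to 60 N. Pads are 19 mm wide; open, the fingers measure 130 mm over their backs; the gripper's body (78 mm by 193 mm) begins 47 mm behind the grasp point.
Start: joints at [93.799, 20.546, 0.682, 0, -70.136, -16.507], TCP at [0.149, 0.658, 0.238] pointing down, gripper open.
Joint ranges: [-176.03, 176.03], [-82.01, 121.73], [-58.28, 71.71], [-173.87, 95.51], [-174.79, -0.11], [-173.66, 173.66]. Speed limits (degrees/s): [136.94, 136.94, 172.46, 180, 180, 180].

### API

Orientations are given as [roll, pitch, yaw] about the fixed x, y, z axes, in that order (R = Rz(yaw) Ry(pitch) Rx(roll)).
In Python, from plant import r gives the robot as it stands.
- The arm moves only by the shell command python3 -m inch 'ROWS' [OPENING] [FORCE]. ROWS is JSON, a list of rows, each an object of numbers: "x", "y", "z": the shift along the tool's x, y, z as a fraction of full scale; "yaw": the turn about the tool's z as a fraction of full scale. In form: [{"x": .., "y": .., "z": .., "yaw": ..}, ...]. A call has 1 to 5 rows; each row shifts and turns the pose as measured when the row begins, along the tool's axes as they then stand; what a row does not reach is not made up. Full scale, the value 1, is 0.025 m for a shift and 4 degrees for a turn. A row lasts 1/12 s, in which the tool goes at most 41.7 mm and 7.16 degrees, less where a joint would pass 70% of its speed; a pose out of reach is approached as far as the arm can. A call with a number of a shift or a turn outside -1 to 1 is refused whole. A call with a gripper value outside its range is refused whole. OPENING is the opening, from -1 (shut) to 1 (fully open), set as the call begins (- or left out, the last holds). The fingers move at their own pace and stop on an object; FORCE is the grip in N (left out, the last holds). Time passes only in rows, so rows that do not move let the fingers close. It gives the time, the measured TCP pose, the force and the opening at its end, in the units of the state.
- r.get_state(): the state, without advancing time (a new reading comes with each control period).
- r.capture(name): name is "side" or "top" or "wrist"; returns (picture, depth): 384x512x3 uint8, red, green, blue; 384x512 float32, m along the optical axis (not along the pixel's ray), 0 where there is no reading.
- r.camera_info(name): a dict with "mtx" (3x3 intrinsics, pixels), "pose" (4x4, takes a point from camera to world coordinates). Camera axes: x right, y down, z forward; pixel columns grow to the right and rows downward; lengths in m; the calibration is good to about 2 mm. A picture is of the moment at which its call begins: read the wrist's pose just before it. camera_info takes no time and is no camera call; for the wrist camera it gives the pose at the moment of the call.
- r.close_job(): hands the job in, once; it reports no verdict.
The state is a dict: "time_s": time; "joints": joint angles; "qd": joint speeds; "joint_torque": joint torques, N m; "tcp_pos": TCP position; "eef_rot": TCP orientation; "contact_force": force on the tool from outside, world axes, zero at the start; "moment": the same for the moment, N m; "gripper_width": finger opening in m.
Only numpy, scipy, OpenCV 4.12 (cv2) and the standard library are available. Lean on these libraries where they do the work, as an engineer would, in place of code of your own. Each camera call takes 0.05 s, during which the arm holds its last target. There are 200 camera calls.

### The job

On the blue ejector fixture, press the red pad down with one fingertip to kick the welded steel block out of its nest, and trap the block on the white chute with the other finger before it slides off the lower end. It slides off in well under a second, so have the other finger already standing in the chute beside the pad as you press. Only touch the block, do not pick it up or squeeze it, leave the other things alone, and finish while the finger is still holding the block back, at rest on the chute.

Things in the scene. Friction and masses are not known exactly. Their poses are not given: they have to be found in the camera images.
- fixture: Fixed ejector fixture, 325 x 140 mm, 120 mm tall. Origin: underside, on the centre line of nest and chute. Local x points downhill along the chute, z up; yaw varies. High end: blue column with a level nest, floor 100 mm above the table, local x -155 to -80 mm. From there a white chute falls to the open lower end at x = +130 mm. The red pad's grey housing stands on the +y side, its top at 60 mm.
- chute: The chute, fixed to the fixture, falling at 20 degrees. Origin: mid-crest, where nest and chute floor meet (fixture x -80, y 0, z 100 mm). Its x runs down the floor (223 mm long), y across, z square to the floor. Floor height above the table = 100 mm - 0.364 * (fixture x + 80 mm). 42 mm wide inside, side walls 4 mm thick and 14 mm high, also along the nest. Slick white nylon.
- block: Loose steel block, 60 long (x) x 38 wide (y) x 22 mm tall, about 0.4 kg, copper weld bead across the middle, yellow mark near the downhill end. Origin: centre of its underside. Starts in the nest, along the chute, origin at fixture x -95 mm, 15 mm short of the crest. Friction on the nylon about 0.15: past the crest it slides freely and reaches the lower end in about half a second.
- ejector_top (a point): Centre of the red spring pad's top, at fixture x +32, y +57 mm; 82 mm high when up, 70 mm fully down (then 11 mm above the chute floor beside it). Top 44 mm along x, 50 mm along y (fixture y 32 to 82). With the fingers spread along y, centres 45 to 70 mm apart, one tip is over the pad and the other over mid-chute: pressing straight down puts the second in the block's way, clear of the floor.
- ejector (a joint): Travel of the red pad, 0 up, 0.012 m fully down. Spring return, about 2 N at first and 7 N when down (a newton or two more while it kicks), then a hard stop. It drives a brass kicker behind the block 2.5 times as far; the block tips over the crest after 7 to 9 mm of pad travel.
- tube: Bystander: square steel tube offcut 70 x 40 x 40 mm, lying on the table beside the fixture on its -y side. Origin: centre of the underside.
- screwdriver: Bystander: screwdriver with orange handle, 190 mm, lying on the table on the fixture's +y side, beyond the pad. Origin: underside.
- spray: Bystander: white spray can with a green band, 66 mm wide, 170 mm tall. Origin: centre of the underside.
- meter: Bystander: red hand-held distance meter, 90 x 46 x 28 mm. Origin: centre of the underside.
- mug: Bystander: blue mug, 80 mm wide, 90 mm tall. Origin: centre of the underside.
- wheel: Bystander: black grinding wheel lying flat, 114 mm wide, 10 mm thick. Origin: centre of the underside.
Things that resemble listed ones, but are neither listed nor needed, are in the scene too. There is more than one size of the block; the job needs the smallest.

How it is judged:
By the outcome, as a careful person would: the job done as asked, in the order asked, and still so for the second after the job is handed in, while the arm keeps its last pose, push and grip.
It also fails if it takes over 32 s, if anything falls off the work surface, if the arm or the gripper's body presses on something with over 40 N, if the wrist force passes 120 N, or if a joint passes its speed limit or range.

## Working session

There is one attempt and no reset: what is moved stays moved. The work goes in short steps, Python scripts to look and compute and a shell command to move; the robot and the scene stay as the last step left them, time stands still between calls to the robot, and variables do not carry over. Pictures are saved under pics/ and viewed, about 8 in all and at most 12, crops included, and the job is handed in when it is done.

```bash
ls; mkdir -p pics
python3 - <<'E'
from plant import r
import cv2,numpy as np
s=r.get_state();print(s)
for n in("top","side"):
    im,d=r.capture(n);np.savez(f"pics/{n}0.npz",im=im,d=d);cv2.imwrite(f"pics/{n}0.png",im[:,:,::-1])
    c=r.camera_info(n);np.savez(f"pics/{n}cam.npz",**c);print(n,c)
E
```

```text
pics
{'time_s': 0.0, 'joints': array([ 9.37976050e+01,  2.05917731e+01,  6.31574739e-01, -2.06395913e-02,
       -7.01355560e+01, -1.65067860e+01]), 'qd': array([ 0.06336394,  0.01805734, -0.01475955,  0.08949694,  0.0481929 ,
        0.01027289]), 'joint_torque': array([ 3.05624730e-03, -5.82729042e+01,  2.93053901e+01,  6.99692041e+00,
        7.10288499e-03, -1.56107162e-04]), 'tcp_pos': array([0.1484223 , 0.65797672, 0.23660052]), 'eef_rot': array([ 1.79902679e+02, -8.60667475e-03, -1.27162032e+01]), 'contact_force': array([ 0.18216015, -0.63100038, -0.15445476]), 'moment': array([-0.04904983,  0.01574178,  0.00764126]), 'gripper_width': 0.08772730134613042}
top {'mtx': array([[356.06768243,   0.        , 259.1338649 ],
       [  0.        , 356.06768243, 189.34739513],
       [  0.        ,   0.        ,   1.        ]]), 'pose': array([[ 0.02900271, -0.99885255,  0.0381107 ,  0.46489899],
       [-0.99923262, -0.02796745,  0.02742256, -0.01816558],
       [-0.02632524, -0.03887679, -0.99889718,  1.07096463],
       [ 0.        ,  0.        ,  0.        ,  1.        ]])}
side {'mtx': array([[356.85363875,   0.        , 253.69021059],
       [  0.        , 356.85363875, 187.21547739],
       [  0.        ,   0.        ,   1.        ]]), 'pose': array([[-0.97039658, -0.15871737,  0.18204197,  0.29753598],
       [-0.24127193,  0.67101678, -0.70108796,  0.69623191],
       [-0.01087838, -0.72425498, -0.68944643,  0.7898901 ],
       [ 0.        ,  0.        ,  0.        ,  1.        ]])}
```

View pics/top0.png

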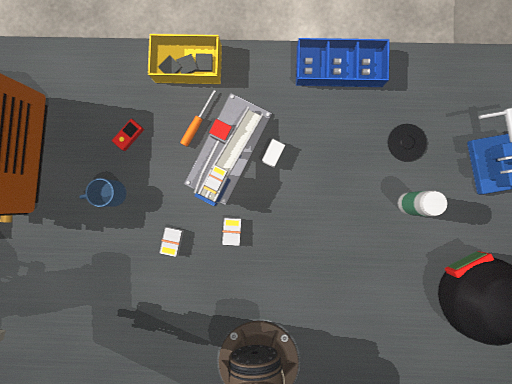

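View pics/side0.png

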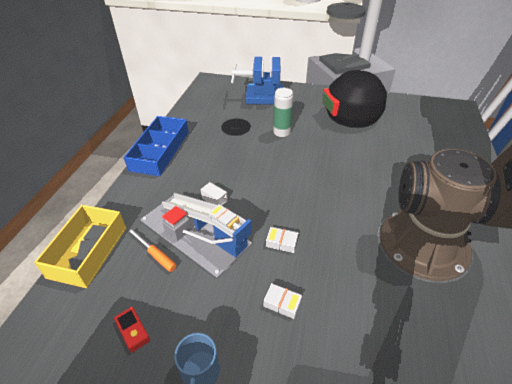

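Fixture is at about (230,150) in top: pad red at (221,129), block at (214,180), chute running up-right to its low end near (255,118). Away from the robot is downhill.

```bash
cat > h.py <<'E'
import numpy as np,cv2
def load(n):
    a=np.load(f"pics/{n}0.npz");c=np.load(f"pics/{n}cam.npz");return a["im"],a["d"],c["mtx"],c["pose"]
def ray(uv,z,K,P):
    uv=np.atleast_2d(uv).astype(float)
    d=np.c_[(uv[:,0]-K[0,2])/K[0,0],(uv[:,1]-K[1,2])/K[1,1],np.ones(len(uv))]@P[:3,:3].T
    return P[:3,3]+d*((z-P[2,3])/d[:,2])[:,None]
def proj(X,K,P):
    q=(np.atleast_2d(X)-P[:3,3])@P[:3,:3];return (q/q[:,2:])@K.T[:,:2]
E
python3 - <<'E'
from h import *
box={"top":(180,270,90,210),"side":(140,260,185,280)}
for n in("top","side"):
    im,d,K,P=load(n);u0,u1,v0,v1=box[n]
    h=cv2.cvtColor(im,cv2.COLOR_RGB2HSV)
    m=((h[...,0]<6)|(h[...,0]>174))&(h[...,1]>150)&(h[...,2]>(150 if n=="side" else 90))
    k=np.zeros_like(m);k[v0:v1,u0:u1]=1;m&=k
    nl,lab,st,ce=cv2.connectedComponentsWithStats(m.astype(np.uint8))
    i=1+np.argmax(st[1:,4]);v,u=np.where(lab==i)
    print(n,st[i],ce[i],ray(ce[i],.082,K,P))
    R=cv2.minAreaRect(ray(np.c_[u,v],.082,K,P)[:,:2].astype(np.float32)*1000);print(R)
    # depth cloud heights
    vv,uu=np.mgrid[v0:v1,u0:u1];z=d[v0:v1,u0:u1]
    p=np.stack([(uu-K[0,2])/K[0,0]*z,(vv-K[1,2])/K[1,1]*z,z],-1)@P[:3,:3].T+P[:3,3]
    if n=="top":
        mm=(p[...,2]>.112)&(z>0);print("block top pts",mm.sum(),cv2.minAreaRect(p[mm][:,:2].astype(np.float32)*1000), np.median(p[mm][:,2]))
        mm=(p[...,2]>.006)&(p[...,2]<.14)&(z>0);nl,lab,st,ce=cv2.connectedComponentsWithStats(mm.astype(np.uint8))
        i=1+np.argmax(st[1:,4]);print("fixture",st[i],cv2.minAreaRect(p[lab==i][:,:2].astype(np.float32)*1000))
    cv2.imwrite(f"pics/{n}crop.png",cv2.resize(im[v0:v1,u0:u1,::-1],None,fx=5,fy=5,interpolation=cv2.INTER_CUBIC))
E
```

```text
top [209 119  22  21 266] [219.91353383 129.18045113] [[0.6685019  0.12398018 0.082     ]]
((668.8933715820312, 123.84706115722656), (48.106536865234375, 42.78572463989258), 65.29469299316406)
block top pts 550 ((512.0896606445312, 130.4214324951172), (59.91621398925781, 105.78015899658203), 61.05344009399414) 0.12120941276807196
fixture [   5    3   85  113 4870] ((621.9035034179688, 109.94828796386719), (140.36874389648438, 320.0826416015625), 64.73896026611328)
side [163 207  23  17 232] [174.18965517 214.83189655] [[0.66520866 0.1290146  0.082     ]]
((665.3446044921875, 128.15316772460938), (50.18877410888672, 45.29109573364258), 65.28776550292969)
```

View pics/topcrop.png

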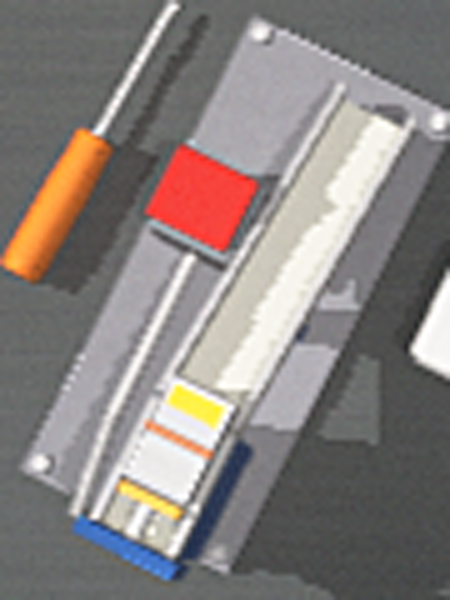

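```bash
python3 - <<'E'
from h import *
im,d,K,P=load("top")
print(ray([[215.6,178]],.122,K,P))
E
python3 -m inch '[{"yaw":1,"x":1,"y":0.2},{"yaw":1,"x":1,"y":0.3},{"yaw":1,"x":1,"y":0.4},{"x":1,"y":0.42},{"x":1,"y":0.42}]' -0.18 20
python3 -m inch '[{"x":1,"y":0.42},{"x":1,"y":0.42},{"x":1,"y":0.42},{"x":1,"y":0.42},{"x":1,"y":0.42}]'
```

```text
[[0.52825954 0.12543586 0.122     ]]validation failed for argument at $[0]...
validation failed for argument at $[0]...
```

The block centre matches the pad-derived pose to 1 mm. Rows apparently need all keys.

```bash
python3 -m inch '[{"x":1,"y":0.2,"z":0,"yaw":1},{"x":1,"y":0.3,"z":0,"yaw":1},{"x":1,"y":0.4,"z":0,"yaw":1},{"x":1,"y":0.42,"z":0,"yaw":0},{"x":1,"y":0.42,"z":0,"yaw":0}]' -0.18 20
python3 -m inch '[{"x":1,"y":0.42,"z":0,"yaw":0},{"x":1,"y":0.42,"z":0,"yaw":0},{"x":1,"y":0.42,"z":0,"yaw":0},{"x":1,"y":0.42,"z":0,"yaw":0},{"x":1,"y":0.42,"z":0,"yaw":0}]'
```

```text
time_s: 0.52
tcp_pos: [0.249, 0.5745, 0.2325]
eef_rot: [179.6, -0.1, -24.9]
contact_force: [0.7, -0.6, 0.3]
gripper_width: 0.0599
time_s: 0.93
tcp_pos: [0.3432, 0.4676, 0.2309]
eef_rot: [179.4, -0.1, -24.9]
contact_force: [1.1, 1.3, -0.1]
gripper_width: 0.0361
```

```bash
python3 -m inch '[{"x":1,"y":0.46,"z":-0.05,"yaw":0},{"x":1,"y":0.46,"z":-0.05,"yaw":0},{"x":1,"y":0.46,"z":-0.05,"yaw":0},{"x":1,"y":0.46,"z":-0.05,"yaw":0},{"x":1,"y":0.46,"z":-0.05,"yaw":0}]'
python3 -m inch '[{"x":1,"y":0.46,"z":-0.05,"yaw":0},{"x":1,"y":0.46,"z":-0.05,"yaw":0},{"x":1,"y":0.46,"z":-0.05,"yaw":0},{"x":1,"y":0.46,"z":-0.05,"yaw":0},{"x":1,"y":0.46,"z":-0.05,"yaw":0}]'
python3 -m inch '[{"x":1,"y":0.46,"z":-0.05,"yaw":0},{"x":1,"y":0.46,"z":-0.05,"yaw":0},{"x":1,"y":0.46,"z":-0.05,"yaw":0},{"x":0.5,"y":0.3,"z":0,"yaw":0},{"x":0,"y":0,"z":0,"yaw":0}]'
```

```text
time_s: 1.35
tcp_pos: [0.435, 0.3558, 0.2365]
eef_rot: [179.2, -0.1, -24.9]
contact_force: [0.3, 0.4, -0.1]
gripper_width: 0.0356
time_s: 1.77
tcp_pos: [0.5268, 0.2444, 0.2427]
eef_rot: [179.0, 0.0, -24.9]
contact_force: [1.3, 0.4, -0.4]
gripper_width: 0.0366
time_s: 2.18
tcp_pos: [0.5925, 0.161, 0.2453]
eef_rot: [178.8, 0.1, -25.1]
contact_force: [-0.0, 0.3, 0.2]
gripper_width: 0.0361
```

```bash
python3 -m inch '[{"x":1,"y":0.35,"z":0.3,"yaw":0},{"x":1,"y":0.35,"z":0.3,"yaw":0},{"x":1,"y":0.35,"z":0.3,"yaw":0},{"x":0.4,"y":0.15,"z":0.3,"yaw":0},{"x":0,"y":0,"z":0,"yaw":0}]'
python3 - <<'E'
from plant import r
import cv2,numpy as np
for n in ("wrist","side"):
    c=r.camera_info(n);im,d=r.capture(n)
    np.savez(f"pics/{n}1.npz",im=im,d=d,**c);cv2.imwrite(f"pics/{n}1.png",im[:,:,::-1])
print(r.get_state()["tcp_pos"])
E
```

```text
time_s: 2.6
tcp_pos: [0.6577, 0.0954, 0.2132]
eef_rot: [178.8, 0.3, -25.2]
contact_force: [0.1, 0.5, 0.0]
gripper_width: 0.0358
[0.65713533 0.09661886 0.21480882]
```

View pics/wrist1.png

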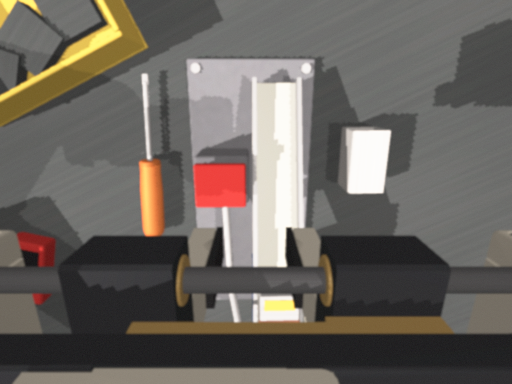

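Wrist view: fixture aligned with the tool; pad (194–247, 163–206), chute walls about u 252–302, finger tips about (203,240) and (303,240). Measure pad, chute and fingers in the tool frame.

Run:
```python
from h import *
from scipy.spatial.transform import Rotation as Ro
a=np.load("pics/wrist1.npz");im,d,K,P=a["im"],a["d"],a["mtx"],a["pose"]
h=cv2.cvtColor(im,cv2.COLOR_RGB2HSV)
m=((h[...,0]<6)|(h[...,0]>174))&(h[...,1]>150)&(h[...,2]>90);m[:, :150]=0;m[230:]=0
v,u=np.where(m);p=ray(np.c_[u,v],.082,K,P)[:,:2]*1000
R=cv2.minAreaRect(p.astype(np.float32));print("pad",R,p.mean(0),"n",len(u))
t=np.array([657.1,96.6]);y=np.radians(-25.1);ex=np.array([np.cos(y),np.sin(y)]);ey=np.array([-ex[1],ex[0]])
print("pad rel tcp x,y(left+):",(p.mean(0)-t)@ex,(p.mean(0)-t)@ey)
# chute walls at row 130,180
for row in(110,185):
    print(row,[int(x) for x in im[row,246:310].mean(1)])
# depth slices in tool frame: fingers and chute
z=d;vv,uu=np.mgrid[:384,:512]
q=np.stack([(uu-K[0,2])/K[0,0]*z,(vv-K[1,2])/K[1,1]*z,z],-1)@P[:3,:3].T+P[:3,3]
rel=(q[...,:2]*1000-t);X=rel@ex;Y=rel@ey;Z=q[...,2]*1000
ok=z>0
f=ok&(Z>198)&(Z<240)&(abs(Y)<80)&(abs(X)<30)
for s in(-1,1):
    g=f&(np.sign(Y)==s)
    if g.sum():print("finger",s,g.sum(),np.percentile(Y[g],[1,50,99]),np.percentile(X[g],[1,50,99]),np.percentile(Z[g],[1,50,99]))
for row in(110,185):
    print(row,[(int(c),round(float(X[row,c])),round(float(Y[row,c])),round(float(Z[row,c]))) for c in range(190,310,6)])
```

```text
pad ((669.8156127929688, 124.26469421386719), (49.22930908203125, 42.68598937988281), 64.44419860839844) [670.40369367 124.02799702] n 2151
pad rel tcp x,y(left+): 0.412469391793387 30.48135749822612
110 [160, 160, 161, 162, 164, 180, 218, 235, 239, 239, 230, 223, 218, 217, 219, 219, 218, 218, 218, 217, 218, 218, 217, 216, 217, 217, 216, 217, 227, 243, 250, 250, 250, 250, 250, 250, 250, 250, 250, 250, 250, 250, 250, 249, 244, 239, 237, 237, 234, 224, 212, 220, 230, 237, 234, 216, 172, 141, 130, 131, 131, 132, 133, 130]
185 [92, 90, 91, 99, 105, 113, 147, 190, 220, 226, 225, 221, 222, 221, 221, 221, 221, 221, 222, 219, 220, 221, 220, 220, 221, 221, 221, 219, 221, 230, 244, 250, 251, 251, 251, 251, 251, 251, 251, 251, 251, 251, 251, 250, 249, 244, 240, 239, 237, 235, 224, 212, 221, 234, 241, 238, 223, 179, 144, 129, 122, 107, 87, 79]
finger -1 1105 [-33.22804322 -23.22709755 -17.56777998] [-6.43107102 11.70733609 12.80296163] [203.52352172 222.80796139 239.67659887]
finger 1 1133 [17.94338311 23.7690433  33.36352625] [-6.66323739 11.79274015 12.85804565] [202.87204568 222.06421543 239.62202668]
110 [(190, 68, 68, 10), (196, 68, 61, 11), (202, 68, 54, 12), (208, 68, 48, 10), (214, 68, 41, 11), (220, 68, 34, 10), (226, 68, 27, 10), (232, 68, 21, 9), (238, 68, 14, 11), (244, 68, 7, 11), (250, 68, 0, 10), (256, 69, -6, 34), (262, 69, -12, 34), (268, 68, -19, 33), (274, 69, -25, 34), (280, 68, -32, 33), (286, 68, -38, 33), (292, 68, -44, 32), (298, 69, -48, 48), (304, 67, -61, 10)]
185 [(190, -24, 76, 0), (196, 0, 53, 82), (202, 0, 48, 82), (208, 0, 42, 82), (214, 0, 36, 82), (220, 0, 30, 82), (226, 0, 24, 81), (232, 0, 19, 82), (238, 0, 13, 83), (244, 0, 7, 82), (250, -21, 1, 10), (256, -2, -5, 74), (262, -6, -12, 61), (268, -7, -18, 60), (274, -6, -24, 62), (280, -7, -31, 60), (286, -7, -37, 60), (292, -6, -43, 62), (298, -3, -47, 74), (304, -22, -66, 9)]
```

```bash
python3 -m inch '[{"x":0,"y":0,"z":0.8,"yaw":0},{"x":0,"y":0,"z":0.8,"yaw":0},{"x":0,"y":0,"z":0.8,"yaw":0},{"x":0,"y":0,"z":0.8,"yaw":0},{"x":0,"y":0,"z":0,"yaw":0}]'
python3 -m inch '[{"x":0,"y":0,"z":0.3,"yaw":0},{"x":0,"y":0,"z":0,"yaw":0}]'
```

```text
time_s: 3.12
tcp_pos: [0.6551, 0.1016, 0.1377]
eef_rot: [179.3, -0.1, -24.8]
contact_force: [-1.0, -0.1, -0.6]
gripper_width: 0.0363
time_s: 3.28
tcp_pos: [0.6545, 0.1035, 0.1315]
eef_rot: [179.3, -0.2, -24.7]
contact_force: [-0.6, 0.2, -0.6]
gripper_width: 0.0363
```

```bash
python3 -m inch '[{"x":0.1,"y":0.12,"z":0.3,"yaw":0},{"x":0.1,"y":0.12,"z":0.3,"yaw":0},{"x":0,"y":0.1,"z":0.2,"yaw":0},{"x":0,"y":0,"z":0,"yaw":0}]'
python3 - <<'E'
from plant import r
print(r.get_state()["tcp_pos"])
E
```

```text
time_s: 3.62
tcp_pos: [0.6573, 0.0945, 0.1142]
eef_rot: [179.5, -0.4, -24.5]
contact_force: [-0.3, -0.3, -0.5]
gripper_width: 0.036
[0.65726464 0.09452224 0.11418029]
```

```bash
python3 -m inch '[{"x":-0.05,"y":-0.05,"z":0.3,"yaw":0.1},{"x":0,"y":0,"z":0.2,"yaw":0},{"x":0,"y":0,"z":0,"yaw":0}]'
python3 - <<'E'
from plant import r
import cv2,numpy as np
c=r.camera_info("side");im,d=r.capture("side")
top,_=r.capture("top")
s=cv2.resize(im[170:290,130:270,::-1],None,fx=5,fy=5,interpolation=cv2.INTER_CUBIC)
cv2.imwrite("pics/side2.png",s)
print(r.get_state()["tcp_pos"])
E
```

```text
time_s: 3.87
tcp_pos: [0.6571, 0.0955, 0.101]
eef_rot: [179.6, -0.5, -25.1]
contact_force: [-0.2, -0.3, -0.7]
gripper_width: 0.0363
[0.65736004 0.09560923 0.10178417]
```

View pics/side2.png

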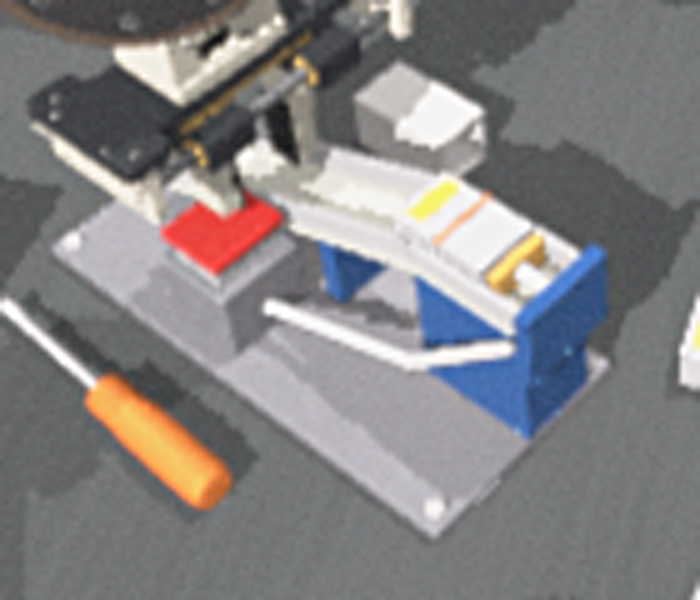

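```bash
python3 -m inch '[{"x":0,"y":0,"z":0.35,"yaw":0},{"x":0,"y":0,"z":0.4,"yaw":0},{"x":0,"y":0,"z":0.3,"yaw":0},{"x":0,"y":0,"z":0.15,"yaw":0},{"x":0,"y":0,"z":0.1,"yaw":0}]'
python3 - <<'E'
from plant import r
import cv2,numpy as np
im,d=r.capture("side")
cv2.imwrite("pics/side3.png",cv2.resize(im[170:290,130:270,::-1],None,fx=5,fy=5,interpolation=cv2.INTER_CUBIC))
s=r.get_state();print(s["tcp_pos"],s["contact_force"])
E
```

```text
time_s: 4.38
tcp_pos: [0.6602, 0.0959, 0.0813]
eef_rot: [179.8, -1.0, -24.7]
contact_force: [-2.1, -2.2, 8.0]
gripper_width: 0.0359
[0.66023065 0.09589593 0.08110287] [-7.65050544 -1.24589005 19.55552758]
```

View pics/side3.png

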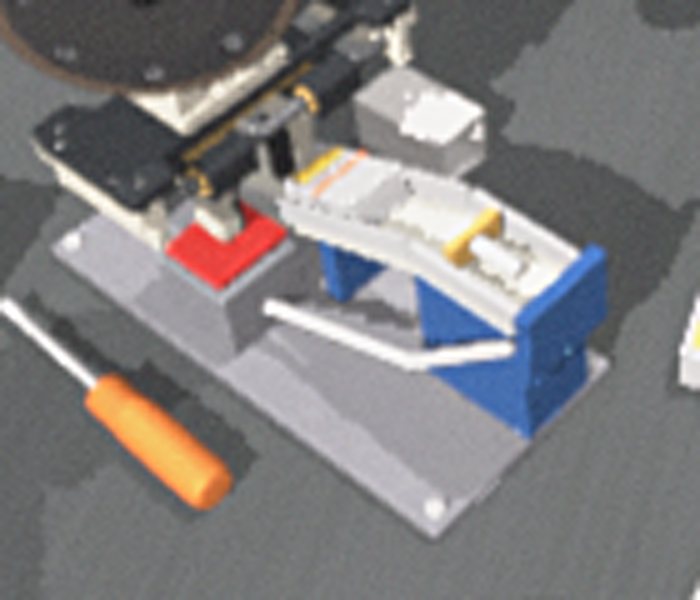

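The block has come down against the finger at about (290,170), pad fully down, kicker extended. I let it settle with a light push and check again.

```bash
python3 -m inch '[{"x":0,"y":0,"z":0.06,"yaw":0},{"x":0,"y":0,"z":0.06,"yaw":0},{"x":0,"y":0,"z":0.06,"yaw":0},{"x":0,"y":0,"z":0.06,"yaw":0},{"x":0,"y":0,"z":0.06,"yaw":0}]'
python3 - <<'E'
from plant import r
import cv2,numpy as np
a,_=r.capture("top")
for i in range(9): r.capture("side")
b,_=r.capture("top");im,_=r.capture("side")
print("change",np.abs(a[90:210,180:270].astype(int)-b[90:210,180:270]).max(-1).__gt__(40).sum())
f=lambda x:cv2.resize(x[...,::-1],(400,500),interpolation=cv2.INTER_CUBIC)
cv2.imwrite("pics/fin4.png",np.hstack([f(b[90:210,180:276]),f(im[170:290,130:226])]))
s=r.get_state();print(s["time_s"],s["tcp_pos"],s["contact_force"],s["qd"].round(2))
E
```

```text
time_s: 4.85
tcp_pos: [0.6603, 0.0958, 0.0812]
eef_rot: [180.0, -1.3, -24.5]
contact_force: [-7.0, -0.6, 14.9]
gripper_width: 0.0362
change 0
5.45 [0.66031365 0.09582872 0.08119805] [-6.11490223 -1.12038499 14.40711242] [-0.08  0.09  0.06 -0.04  0.02 -0.04]
```

View pics/fin4.png

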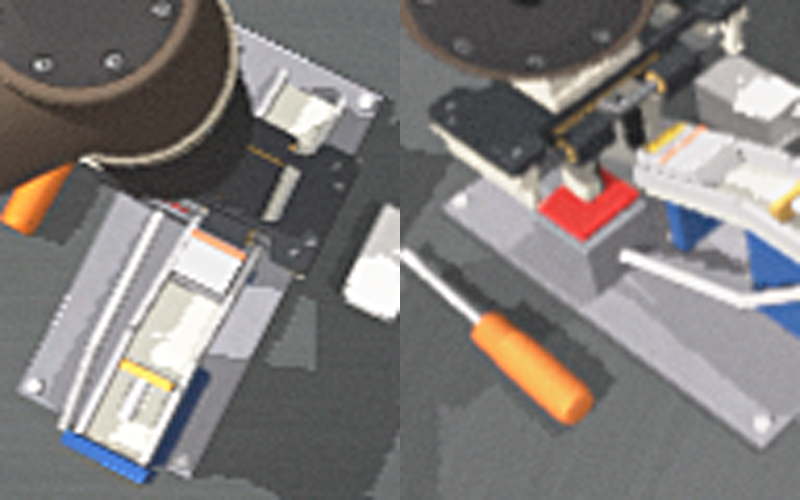

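Both views show the block lying in the chute against the finger. Nothing moved between pictures 0.55 s apart.

```bash
python3 -c "
from plant import r
print(r.close_job())"
```

```text
the job is handed in; nothing more can be done
None
```

The job is handed in: I pressed the red pad fully down with one fingertip, and the other finger, standing over mid-chute, caught the kicked-out block.

- **Block:** Pictures 0.55 s apart show it at rest on the chute against the finger, with no visible change between them.
- **Arm:** It was still and pushing down on the pad with about 14 N. The highest reading was 19.6 N, just after the press.
- **Bystanders:** I moved none of them. The tube and screwdriver looked untouched in the last pictures; I did not look at the others again.
- **Time:** It took about 5.5 s of the 32 s allowed.

Two checks disagreed slightly:
- **Pad position:** The side camera put the pad about 5 mm from where the top and wrist cameras did. I used the latter two, which agreed within 2 mm.
- **Sideways force:** A steady sideways force of about 6 N remained at the end, more than the block alone should give. It is probably friction from the fingertip sliding about 3 mm on the pad as it pressed.

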